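# Turn the backward spindles in the rack

## Robot

A 6-joint arm with a two-finger parallel gripper is mounted at the origin on the work surface. World frame = base frame: x ahead of the robot, y to its left, z up, the work surface at z = 0. Lengths are in m, angles in rad, forces in N, time in s.
With the tool pointing down it reaches from about 0.35 to 0.975 m from the base axis. Payload 7.1 kg.
Tool frame: the origin (TCP) lies on the centre line of the jaws, within the pads' length; the fingertips stand 14 mm ahead of it and the grasp point (between the pads) lies 5 mm behind it; z points along the fingers, y is the line along which they close (so a half turn about z gives the same grasp; the last joint's range is limited). The gripper opens to 88 mm and grips with 3 to 60 N. Pads are 20 mm wide; open, the fingers measure 115 mm over their backs; the gripper's body (75 mm by 178 mm) begins 61 mm behind the grasp point.
Start: joints at [-1.248, 0.423, 1.63, -0, 1.089, -0.019], TCP at [0.21, -0.589, 0.237] pointing down, gripper open.
Joint ranges: [-3, 3], [-0.9, 2.11], [0.09, 2.58], [-1.31, 4.45], [0.11, 2.69], [-2.54, 2.54]. Speed limits (rad/s): [2.39, 2.39, 3.01, 3.14, 3.14, 3.14].

## Interface

Orientations are given as a 3x3 rotation matrix whose columns are the frame's x, y, z axes.
In Python, from rig import get_state, cams, env gives the robot as it stands.
- The arm moves only by the tool apply_moves, never from a script. Its argument "rows" is a list of rows, each an object of numbers: "hand": the opening, from 0 (shut) to 1 (fully open); "x", "y", "z": the shift along the tool's x, y, z in cm; "ax", "ay", "az": the turn, a rotation vector about the tool's x, y, z in rad. A call has 1 to 12 rows; each row shifts and turns the commanded pose from where the row before left it, along the tool's axes as they then stand; what a row does not reach is not made up. A row lasts 1/10 s, in which the tool goes at most 50 mm and 8.59 degrees, less where a joint would pass 70% of its speed; a pose out of reach is approached as far as the arm can. A call with a gripper value outside its range is refused whole. The fingers move at their own pace and stop on an object; "squeeze" is the grip in N (left out, the last holds). Time passes only in rows, so rows that do not move let the fingers close. It gives the time, the measured TCP pose, the force, the opening and the grip force at its end, in the units of the state.
- get_state(): the state, without advancing time (a new reading comes with each control period).
- cams.snapshot(name): name is "scene" or "top" or "wrist"; returns (picture, depth): 384x512x3 uint8, red, green, blue; 384x512 float32, m along the optical axis (not along the pixel's ray), 0 where there is no reading.
- cams.get_calibration(name): a dict with "fovy" (degrees; the focal length in pixels is half the picture's height over the tangent of half this angle, whatever the lens; pixels are square), "cx", "cy" (the principal point, pixels), "rvec" (rotation vector, rad) and "tvec" (3), from world to camera coordinates, as OpenCV has them. Camera axes: x right, y down, z forward; pixel columns grow to the right and rows downward; lengths in m; the calibration is good to about 2 mm. The wrist camera is an equidistant fisheye: a pixel r from the principal point sees the ray r / f radians off the axis. A picture is of the moment at which its call begins: read the wrist's pose just before it. get_calibration takes no time and is no camera call; for the wrist camera it gives the pose at the moment of the call.
- env.finish_job(): hands the job in; it is judged then, once.
The state is a dict: "time": time; "joint_positions": joint angles; "joint_vel": joint speeds; "tau": joint torques, N m; "ee_pos": TCP position; "tcp_rot": TCP orientation; "wrist_force": force on the tool from outside, world axes, zero at the start; "wrist_torque": the same for the moment, N m; "gripper_width": opening from 0.0 (shut) to 1.0 (fully open); "grasp_force": force on a finger pad.
Only numpy, scipy, OpenCV 4.12 (cv2) and the standard library are available. Lean on these libraries where they do the work, as an engineer would, in place of code of your own. Each camera call takes 0.05 s, during which the arm holds its last target. There are 200 camera calls.

## Task

Two of the three belt spindles in the V-saddle rack lie the wrong way round. Reverse each of those end for end so that all three rest in the rack's saddles with their pulleys on the stop-plate side, each pulley hanging in the gap between saddle and stop plate and pressed against neither. Leave the spindle that is already right where it lies, set the others down gently rather than dropping them, and do not strike the stop plate, the stands, the camera mast or anything else standing about.

Things in the scene. Friction and masses are not known exactly. Their poses are not given: they have to be found in the camera images.
- rack: Fixed rack, base plate 236 x 212 mm, 12 mm thick, three parallel lanes. Origin on the bench under the middle of the lanes; x along the lanes to the stop plate, y across, z up. Lanes at y = -80, 0, +80 mm, each with two black V saddles 12 mm thick at x = -50 and +50 mm (open between). A seated spindle's axis is 58 mm above the bench; properly placed its origin is at x = 0.
- lane_mid (a point): Middle of the rack's middle lane, on the axis of a seated spindle, 58 mm above the bench. The V saddles are 90-degree, tops about 62 mm above the bench, mouths about 34 mm wide, rigid. A spindle centred lengthwise has 14 mm free between pulley and saddle and 14 mm between its end and the stop plate.
- stop_plate: Upright aluminium plate across the +x end of the rack, 8 mm thick, 212 mm wide, its top 84 mm above the bench. Origin at the middle of its lower edge (12 mm above the bench), at x = +113 mm in the rack's frame (inner face at x = +109 mm); fixed. Only at this end is there a plate; the other end is open.
- spindle_1: Loose steel belt spindle, 190 mm long, about 0.4 kg, like the other two. Origin on its axis at mid-length, +x along the axis to the pulley end. Pulley 40 mm diameter from x = 70 to 90 mm, 14 mm stub to 95; plain 22 mm diameter shaft from -75 to 70; thin 14 mm journal from -95 to -75. Centre of mass at x = +8 mm. May be rolled to any angle about x.
- spindle_2: Loose steel belt spindle, 190 mm long, about 0.4 kg, like the other two. Origin on its axis at mid-length, +x along the axis to the pulley end. Pulley 40 mm diameter from x = 70 to 90 mm, 14 mm stub to 95; plain 22 mm diameter shaft from -75 to 70; thin 14 mm journal from -95 to -75. Centre of mass at x = +8 mm. May be rolled to any angle about x.
- spindle_3: Loose steel belt spindle, 190 mm long, about 0.4 kg, like the other two. Origin on its axis at mid-length, +x along the axis to the pulley end. Pulley 40 mm diameter from x = 70 to 90 mm, 14 mm stub to 95; plain 22 mm diameter shaft from -75 to 70; thin 14 mm journal from -95 to -75. Centre of mass at x = +8 mm. May be rolled to any angle about x.
- pulley_1 (a point): Centre of spindle_1's pulley, on the axis, 80 mm from the spindle's origin.
- pulley_2 (a point): Centre of spindle_2's pulley, on the axis, 80 mm from the spindle's origin.
- pulley_3 (a point): Centre of spindle_3's pulley, on the axis, 80 mm from the spindle's origin.
- gauge_stand: Fixed gauge stand close beside an outer lane, near one end of it: round foot 40 mm diameter, 30 mm high, 12 mm rod, 20 mm collar; top 190 mm above the bench. Origin under its centre on the bench.
- clamp_stand: Fixed clamp stand close beside the other outer lane, near the other end: 40 mm square foot 20 mm high, 14 mm square column with a 22 mm head; top 185 mm above the bench. Origin under its centre on the bench.
- camera_mast: Fixed camera mast beyond the stop plate: foot 50 x 70 mm, rod 16 mm diameter, small camera head 30 x 45 mm with a 16 mm long lens; top 220 mm above the bench. Origin under its centre on the bench; its -x side faces the rack.
- cleaner_bottle: Loose white bottle, 52 mm diameter, 140 mm tall, standing off the rack's open end. Origin at the middle of its foot. Bystander.
- bearing: Loose steel bearing ring, 30 mm diameter, 10 mm high, lying on the rack's base plate between two lanes near the open end. Origin at the middle of its underside. Bystander.
- mug: Loose white mug, 80 mm diameter, 90 mm tall, at the side of the bench. Origin at its foot. Bystander.
- multimeter: Loose black multimeter 170 x 80 x 36 mm, at the side of the bench. Origin at the middle of its underside. Bystander.
- screwdriver: Loose screwdriver, 200 mm long, lying at the side of the bench. Origin under its middle. Bystander.
Things that resemble listed ones, but are neither listed nor needed, are in the scene too. Leave any green or pink look-alike of the spindle_1 alone.

How it is judged:
At the end, for the whole second after the job is handed in: All three spindles rest in the saddles (axis height within 4 mm, within 0.04 rad of the lanes), each with its pulley on the stop-plate side and lengthwise within 13.5 mm of the middle place, at rest (x of pulley_1 in the frame of rack between 0.0665 and 0.0935 m and z of spindle_1 in the frame of rack between 0.054 and 0.062 m and angle between the x axis of each of spindle_1, spindle_2, spindle_3 and the x axis of rack, either way round below 0.04 rad and linear speed of each of spindle_1, spindle_2, spindle_3 below 0.02 m/s and x of pulley_2 in the frame of rack between 0.0665 and 0.0935 m and z of spindle_2 in the frame of rack between 0.054 and 0.062 m and x of pulley_3 in the frame of rack between 0.0665 and 0.0935 m and z of spindle_3 in the frame of rack between 0.054 and 0.062 m); the robot touches nothing.
It fails at once if a stand or the camera mast is struck (over 2 N) (contact force between any of gauge_stand, clamp_stand, camera_mast and anything else above 2 N).
It fails at once if the stop plate is struck (over 8 N) (contact force between stop_plate and anything else above 8 N).
It fails at once if the spindle that was already right is displaced by over 10 mm (distance of pulley_3 from where it was at the start of the episode above 0.01 m).
It fails at once if a spindle is let fall by more than about 10 mm (over 0.45 m/s with no finger on it) or slammed into the rack (over 80 N) (contact force between any of spindle_1, spindle_2, spindle_3 and rack above 80 N or (contact force between spindle_1 and the fingers below 0.3 N and linear speed of spindle_1 above 0.45 m/s) or (contact force between spindle_2 and the fingers below 0.3 N and linear speed of spindle_2 above 0.45 m/s) or (contact force between spindle_3 and the fingers below 0.3 N and linear speed of spindle_3 above 0.45 m/s)).
It fails at once if a bystander is moved by over 20 mm (distance of any of cleaner_bottle, bearing, mug, multimeter, screwdriver from where it was at the start of the episode above 0.02 m).
It also fails if it takes over 64 s, if anything falls off the work surface, if the arm or the gripper's body presses on something with over 40 N, if the wrist force passes 120 N, or if a joint passes its speed limit or range.

## Working session

There is one attempt and no reset: what is moved stays moved. The work goes in short steps, Python scripts to look and compute and a tool call to move; the robot and the scene stay as the last step left them, time stands still between calls to the robot, and variables do not carry over. Pictures are saved under pics/ and viewed, at most 10 in all, crops included, and the job is handed in when it is done.

Besides the shell and the picture viewer there is one more tool, called after "Call:" as name(argument=value, ...), one argument or row to a line, values as JSON. apply_moves: Moves the arm, as the interface text tells. Its arguments: {"type":"object","properties":{"rows":{"type":"array","items":{"type":"object","properties":{"hand":{"type":"number"},"x":{"type":"number"},"y":{"type":"number"},"z":{"type":"number"},"ax":{"type":"number"},"ay":{"type":"number"},"az":{"type":"number"}}}},"squeeze":{"type":"number"}},"required":["rows"]}

```bash
ls; mkdir -p pics; cat > h.py <<'E'
import numpy as np, cv2
from rig import get_state, cams, env
def cal(n):
    c=cams.get_calibration(n); f=192/np.tan(np.radians(c['fovy'])/2)
    R,_=cv2.Rodrigues(np.array(c['rvec'],float)); return f,c['cx'],c['cy'],R,np.array(c['tvec'],float).ravel()
def cloud(n,c,d):
    f,cx,cy,R,t=c; v,u=np.mgrid[:384,:512]
    P=np.stack([(u-cx)/f*d,(v-cy)/f*d,d],-1); return (P-t)@R
E
python3 - <<'E'
from h import *
for n in('top','scene'):
    c=cal(n); im,d=cams.snapshot(n); np.savez(n,im=im,d=d,f=c[0],cx=c[1],cy=c[2],R=c[3],t=c[4])
    cv2.imwrite(f'pics/{n}0.png',cv2.resize(im[...,::-1],(800,600),interpolation=cv2.INTER_CUBIC))
    print(n,c[0],c[1:3],-c[3].T@c[4],c[3].round(2).tolist())
s=get_state(); print(s)
E
```

```text
pics
top 496.4642247118386 (248.87409475453615, 191.81046923578663) [ 0.09336024 -0.0096829   1.98892915] [[0.01, -1.0, -0.0], [-0.98, -0.01, -0.21], [0.21, 0.0, -0.98]]
scene 367.1534666726531 (256.0686722003617, 194.81982269155057) [ 1.36364279 -0.123162    0.76848068] [[0.12, 0.99, -0.01], [0.61, -0.08, -0.79], [-0.79, 0.09, -0.61]]
{'time': 0.1, 'joint_positions': array([-1.24801769e+00,  4.23746390e-01,  1.63059386e+00,  3.06210661e-05,
        1.08861272e+00, -1.90046881e-02]), 'joint_vel': array([ 0.00062204, -0.0015849 , -0.00095288,  0.0010455 ,  0.00135831,
       -0.00070247]), 'tau': array([-7.68972277e-04, -5.45616031e+01, -2.74323946e+01,  6.43962482e-02,
        1.88099546e-02, -4.90864556e-05]), 'ee_pos': array([ 0.20935733, -0.58838552,  0.23599843]), 'tcp_rot': array([[ 9.42163226e-01,  3.35154129e-01, -4.05768522e-04],
       [ 3.35154371e-01, -9.42162333e-01,  1.29867493e-03],
       [ 5.29564477e-05, -1.35955886e-03, -9.99999074e-01]]), 'wrist_force': array([-0.19184382,  0.05073809,  0.32335291]), 'wrist_torque': array([ 0.00643385, -0.03765664,  0.01789087]), 'grasp_force': 0.0, 'gripper_width': 0.9994472706616696}
```

View pics/top0.png

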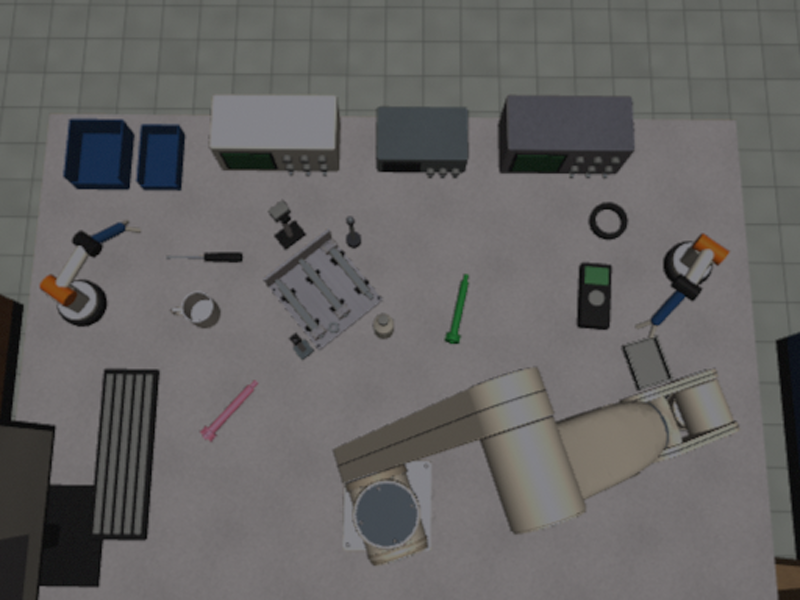

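View pics/scene0.png

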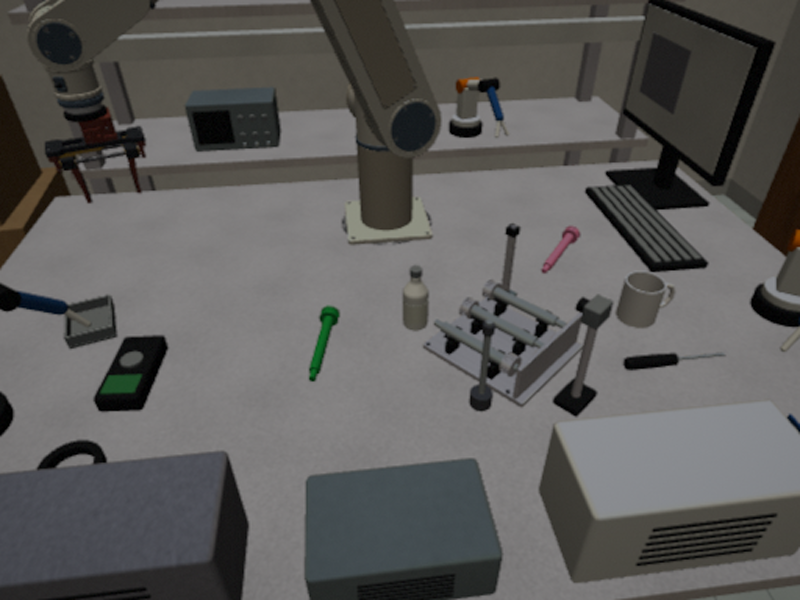

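The top view shows the rack near (322,290), with the stop plate at its upper-left edge, the bottle at (383,325), the gauge stand at (353,230) and the clamp stand at (300,345). In the scene view, the nearest lane's pulley is at the stop-plate end (515,365). The middle (467,308) and far (490,290) lanes have theirs at the open end, so those two are reversed. Next I'll measure from the depth.

```bash
python3 - <<'E'
from h import *
for n,(r0,r1,c0,c1) in dict(top=(125,235,160,260),scene=(135,270,250,400)).items():
    z=np.load(n+'.npz'); c=(float(z['f']),float(z['cx']),float(z['cy']),z['R'],z['t']); P=cloud(n,c,z['d'])
    m=np.zeros((384,512),bool); m[r0:r1,c0:c1]=1
    H=P[...,2]
    bench=np.median(H[m&(abs(H)<.006)]); print(n,'bench',bench)
    def rep(name,mm):
        k,l,st,ce=cv2.connectedComponentsWithStats(mm.astype(np.uint8))
        for i in range(1,k):
            if st[i,4]>=12:
                q=P[l==i]; r=cv2.minAreaRect((q[:,:2]*1000).astype(np.float32)); print(name,st[i,4],'px',ce[i].round(),'mean',q.mean(0).round(4),'rect',np.round(r[0],1),np.round(r[1],1),round(r[2],1))
    rep('base',m&(abs(H-.012)<.006)); rep('plate',m&(abs(H-.082)<.008)); rep('tall',m&(H>.11)); rep('shaft',m&(H>.055)&(H<.08))
    im=z['im'][r0:r1,c0:c1,::-1]; cv2.imwrite(f'pics/{n}1.png',cv2.resize(im,None,fx=4,fy=4,interpolation=cv2.INTER_CUBIC))
a=cv2.imread('pics/top1.png');b=cv2.imread('pics/scene1.png')
h=max(a.shape[0],b.shape[0]); a=cv2.resize(a,(360,396));b=cv2.resize(b,(440,396)); cv2.imwrite('pics/both.png',np.clip(np.hstack([a,b])*1.6,0,255).astype(np.uint8))
E
```

```text
top bench -0.0004453711674293992
base 132 px [185. 150.] mean [0.69   0.2667 0.012 ] rect [690.4 266. ] [52. 77.] 36.6
base 1156 px [209. 189.] mean [0.5285 0.1603 0.0116] rect [533.6 164.7] [223.7 220.9] 40.0
base 21 px [230. 175.] mean [0.5868 0.0792 0.0114] rect [590.3  78.8] [45.8 14.4] 38.3
base 34 px [176. 185.] mean [0.54   0.2981 0.0118] rect [540.2 297.9] [38.5 18. ] 34.9
base 37 px [183. 195.] mean [0.4981 0.268  0.0115] rect [497.3 271.7] [47.5 28.2] 38.2
base 17 px [189. 203.] mean [0.4692 0.2412 0.0111] rect [468.4 240.5] [27.9 14.3] 45.7
base 15 px [195. 226.] mean [0.3751 0.212  0.0138] rect [371.  211.9] [12.8 31. ] 61.7
plate 116 px [189. 163.] mean [0.6179 0.239  0.0808] rect [618.8 238.1] [ 11.4 202. ] 39.4
plate 20 px [210. 157.] mean [0.644 0.157 0.076] rect [644.4 157. ] [20.9 28.3] 46.1
plate 18 px [248. 211.] mean [0.4261 0.0018 0.0841] rect [425.    4.4] [11.7 40.7] 31.5
plate 15 px [202. 211.] mean [0.4246 0.1808 0.0774] rect [424.5 181.4] [15.6 28.1] 24.6
tall 153 px [179. 136.] mean [0.675  0.2582 0.2435] rect [406.6 122.2] [678.2  47.4] 26.8
tall 36 px [2
[... 3137 characters left out ...]
24. 176.] mean [0.3898 0.2206 0.0679] rect [389.5 221.2] [18.3 14.8] 75.5
shaft 395 px [334. 194.] mean [0.4845 0.2235 0.0647] rect [485.6 231.4] [185.7  41.2] 39.3
shaft 110 px [266. 194.] mean [0.4605 0.0138 0.0675] rect [456.2  14.4] [50.9 25.7] 82.4
shaft 404 px [319. 206.] mean [0.5368 0.1636 0.065 ] rect [539.  170.9] [183.  40.] 39.5
shaft 430 px [337. 227.] mean [0.6373 0.1905 0.0672] rect [592.9 213.8] [ 84.4 208.3] 39.8
shaft 239 px [294. 214.] mean [0.5626 0.0815 0.0637] rect [560.2  80.8] [116.5  38.6] 26.3
shaft 41 px [372. 240.] mean [0.6988 0.2657 0.0674] rect [698.6 266.2] [15.7  8.3] 69.6
shaft 30 px [309. 242.] mean [0.6832 0.0979 0.0668] rect [682.4  97.6] [12.   7.1] 63.6
```

View pics/both.png

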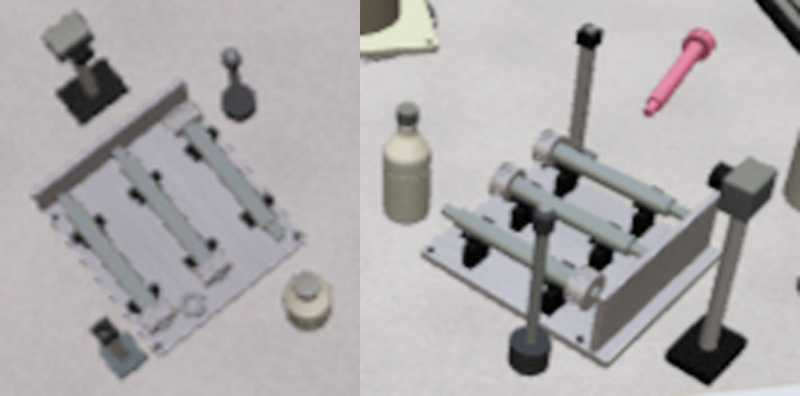

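The crops confirm it. The middle spindle's pulley is at (213,265) and the clamp-stand-side one's is at (157,315), both at the open end. The gauge-side spindle's pulley is at the plate (185,118), which is correct. I'll refine the lane frame and the two spindle axes.

```bash
cat >> h.py <<'E'
def load(n):
    z=np.load(n+'.npz'); c=(float(z['f']),float(z['cx']),float(z['cy']),z['R'],z['t']); return cloud(n,c,z['d'])
PSI=np.radians(39.4)
def rack(p,o=(0.5327,0.1663)):
    e=np.array([np.cos(PSI),np.sin(PSI)]); d=np.asarray(p)[...,:2]-o; return np.stack([d@e,d@[-e[1],e[0]]],-1)
E
python3 - <<'E'
from h import *
for n in('top','scene'):
    P=load(n); r=rack(P); H=P[...,2]
    m=(abs(r[...,0]-.113)<.012)&(abs(r[...,1])<.11)&(H>.081)&(H<.088); q=r[m]
    k=np.polyfit(q[:,1],q[:,0],1); print(n,'plate',m.sum(),'x %.1f..%.1f'%tuple(np.percentile(q[:,0]*1e3,[3,97])),'y %.1f..%.1f'%tuple(np.percentile(q[:,1]*1e3,[1,99])),'slope',k[0])
    for y0 in(-.08,0,.08):
        m=(abs(r[...,0])<.06)&(abs(r[...,1]-y0)<.02)&(H>.0655)&(H<.072); q=r[m]
        a=(abs(r[...,0])<.105)&(abs(r[...,1]-y0)<.024)&(H>.056)&(H<.082); pq=r[a&(H>.074)]; A=r[a]
        k=np.polyfit(q[:,0],q[:,1],1); print(y0,m.sum(),'y@0 %.1f slope %.3f'%(k[1]*1e3,k[0]),'pulley x',(pq.mean(0)*1e3).round(1),(np.percentile(pq[:,0],[5,95])*1e3).round(1),'ends',(np.percentile(A[:,0],[0.5,99.5])*1e3).round(1))
E
```

```text
top plate 48 x 107.1..116.8 y -102.7..98.1 slope -0.009353937782492697
-0.08 63 y@0 -79.5 slope 0.038 pulley x [ 48.1 -78.7] [-42.7  89.5] ends [-90.9  91.6]
0 55 y@0 -0.1 slope -0.011 pulley x [-28.3  -1.6] [-81.6  36.9] ends [-85.9 100.3]
0.08 45 y@0 81.1 slope -0.023 pulley x [-51.2  81.2] [-87.8  43.1] ends [-91.1  96. ]
scene plate 156 x 109.8..118.1 y -102.8..102.1 slope -0.006499201169203962
-0.08 115 y@0 -81.2 slope 0.003 pulley x [ 81.5 -80.3] [72.9 91.2] ends [-91.3  97.4]
0 114 y@0 -1.4 slope 0.009 pulley x [-71.9  -0.8] [-80.1 -63.2] ends [-82.   96.2]
0.08 112 y@0 78.5 slope -0.002 pulley x [-76.4  78.3] [-84.4 -68.5] ends [-86.1  97.2]
```

Call:
apply_moves(
  rows=[
    {"az": -0.116,"z": -2,"hand": 1},
    {"az": -0.116,"z": -2},
    {"az": -0.116,"z": -2},
    {"x": 3.6,"y": -1.85},
    {"x": 3.6,"y": -1.85},
    {"x": 3.6,"y": -1.85},
    {"x": 3.6,"y": -1.85},
    {"x": 3.6,"y": -1.85},
    {"x": 3.6,"y": -1.85},
    {"x": 3.6,"y": -1.85},
    {"x": 3.6,"y": -1.85},
    {"x": 3.6,"y": -1.85},
  ],
  squeeze=20,
)

```text
invalid input at $.rows[0]: expected keys hand, x, y, z, ax, ay, az
```

Call:
apply_moves(
  rows=[
    {"x": 3.6,"y": -1.85},
    {"x": 3.6,"y": -1.85},
    {"x": 3.6,"y": -1.85},
    {"x": 3.6,"y": -1.85},
    {"x": 3.6,"y": -1.85},
    {"x": 3.6,"y": -1.85},
    {"x": 3.6,"y": -1.85},
    {"x": 3.6,"y": -1.85},
    {"x": 3.6,"y": -1.85},
    {"x": 3.6,"y": -1.85},
    {"x": 1,"y": -0.6},
    {},
  ],
)

```text
invalid input at $.rows[0]: expected keys hand, x, y, z, ax, ay, az
```

```bash
cat >> h.py <<'E'
def go(rx,ry,yaw,o=(0.5327,0.1663)):
    "remaining move in tool axes to rack point"
    s=get_state(); R=s['tcp_rot']; e=np.array([np.cos(PSI),np.sin(PSI)]); w=np.array(o)+rx*e+ry*np.array([-e[1],e[0]])
    y=np.arctan2(R[1,0],R[0,0]); d=w-s['ee_pos'][:2]
    print('t',s['time'],'pos',s['ee_pos'].round(4),'rack',(rack(s['ee_pos'])*1e3).round(1),'yaw',round(y,4),'daz',round(-((yaw-y+np.pi)%(2*np.pi)-np.pi),4),'tool d cm',(100*(R.T@np.append(d,0))).round(2),'tilt',R[:2,2].round(4),'q',s['joint_positions'].round(2),'F',s['wrist_force'].round(1),'w',round(s['gripper_width'],3),s['grasp_force'])
E
sed -i 's/39.4)/39.5)/' h.py
python3 - <<'E'
from h import *
go(0,-.001,PSI)
c=cal('wrist'); im,d=cams.snapshot('wrist'); np.savez('w0',im=im,d=d,f=c[0],cx=c[1],cy=c[2],R=c[3],t=c[4])
print(-c[3].T@c[4]); cv2.imwrite('pics/w0.png',cv2.resize(im[...,::-1],(800,600)))
E
```

```text
t 0.1 pos [ 0.2094 -0.5884  0.236 ] rack [-729.5 -376.7] yaw 0.3418 daz -0.3476 tool d cm [ 55.79 -60.17   0.08] tilt [-0.0004  0.0013] q [-1.25  0.42  1.63  0.    1.09 -0.02] F [-0.2  0.1  0.3] w 0.999 0.0
[ 0.27337361 -0.5648873   0.38514861]
```

View pics/w0.png

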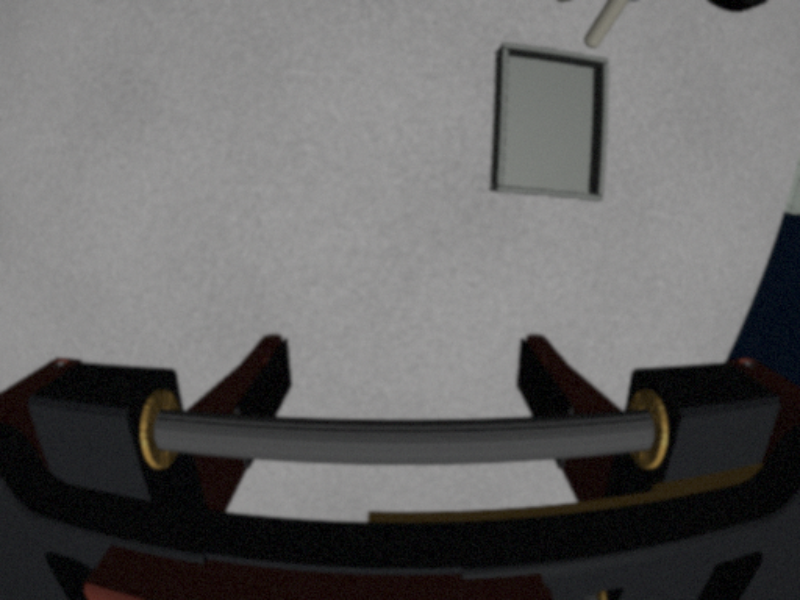

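The picture still shows the start pose (bench, tray at (550,120), gripper fingers below), because the move was refused: every row needs all the keys. I'll resend it.

Call:
apply_moves(
  rows=[
    {"hand": 1,"x": 0,"y": 0,"z": -2,"ax": 0,"ay": 0,"az": -0.116},
    {"hand": 1,"x": 0,"y": 0,"z": -2,"ax": 0,"ay": 0,"az": -0.116},
    {"hand": 1,"x": 0,"y": 0,"z": -2,"ax": 0,"ay": 0,"az": -0.116},
    {"hand": 1,"x": 3.6,"y": -1.85,"z": 0,"ax": 0,"ay": 0,"az": 0},
    {"hand": 1,"x": 3.6,"y": -1.85,"z": 0,"ax": 0,"ay": 0,"az": 0},
    {"hand": 1,"x": 3.6,"y": -1.85,"z": 0,"ax": 0,"ay": 0,"az": 0},
    {"hand": 1,"x": 3.6,"y": -1.85,"z": 0,"ax": 0,"ay": 0,"az": 0},
    {"hand": 1,"x": 3.6,"y": -1.85,"z": 0,"ax": 0,"ay": 0,"az": 0},
    {"hand": 1,"x": 3.6,"y": -1.85,"z": 0,"ax": 0,"ay": 0,"az": 0},
    {"hand": 1,"x": 3.6,"y": -1.85,"z": 0,"ax": 0,"ay": 0,"az": 0},
    {"hand": 1,"x": 3.6,"y": -1.85,"z": 0,"ax": 0,"ay": 0,"az": 0},
    {"hand": 1,"x": 3.6,"y": -1.85,"z": 0,"ax": 0,"ay": 0,"az": 0},
  ],
  squeeze=20,
)

```text
time: 1.35
ee_pos: [0.3537, -0.2526, 0.2967]
tcp_rot: [[0.772, 0.636, 0.0], [0.636, -0.772, -0.0], [0.0, 0.0, -1.0]]
wrist_force: [0.6, -0.2, -0.2]
gripper_width: 0.997
grasp_force: 0.0
```

Call:
apply_moves(
  rows=[
    {"hand": 1,"x": 3.6,"y": -1.85,"z": 0,"ax": 0,"ay": 0,"az": 0},
    {"hand": 1,"x": 3.6,"y": -1.85,"z": 0,"ax": 0,"ay": 0,"az": 0},
    {"hand": 1,"x": 3.6,"y": -1.85,"z": 0,"ax": 0,"ay": 0,"az": 0},
    {"hand": 1,"x": 3.6,"y": -1.85,"z": 0,"ax": 0,"ay": 0,"az": 0},
    {"hand": 1,"x": 3.6,"y": -1.85,"z": 0,"ax": 0,"ay": 0,"az": 0},
    {"hand": 1,"x": 3.6,"y": -1.85,"z": 0,"ax": 0,"ay": 0,"az": 0},
    {"hand": 1,"x": 3.6,"y": -1.85,"z": 0,"ax": 0,"ay": 0,"az": 0},
    {"hand": 1,"x": 3.6,"y": -1.85,"z": 0,"ax": 0,"ay": 0,"az": 0},
    {"hand": 1,"x": 3.6,"y": -1.85,"z": 0,"ax": 0,"ay": 0,"az": 0},
    {"hand": 1,"x": 3.6,"y": -1.85,"z": 0,"ax": 0,"ay": 0,"az": 0},
    {"hand": 1,"x": 1,"y": -0.6,"z": 0,"ax": 0,"ay": 0,"az": 0},
    {"hand": 0.6,"x": 0,"y": 0,"z": 0,"ax": 0,"ay": 0,"az": 0},
  ],
)

```text
time: 2.55
ee_pos: [0.5173, 0.1297, 0.2962]
tcp_rot: [[0.77, 0.638, -0.001], [0.638, -0.77, -0.0], [-0.001, -0.0, -1.0]]
wrist_force: [-0.2, -0.6, 0.2]
gripper_width: 0.944
grasp_force: 0.0
```

```bash
python3 - <<'E'
from h import *
go(0,-.001,PSI)
c=cal('wrist'); im,d=cams.snapshot('wrist'); np.savez('w0',im=im,d=d,f=c[0],cx=c[1],cy=c[2],R=c[3],t=c[4])
print(-c[3].T@c[4]); cv2.imwrite('pics/w1.png',np.clip(cv2.resize(im[...,::-1],(800,600))*1.5,0,255).astype(np.uint8))
E
```

```text
t 2.55 pos [0.5173 0.1297 0.2962] rack [-35.2 -18.5] yaw 0.6923 daz 0.0029 tool d cm [ 3.52 -1.74 -0.  ] tilt [-0.0009 -0.0003] q [ 0.22  0.22  1.77 -0.    1.15  1.1 ] F [-0.2 -0.6  0.2] w 0.944 0.0
[0.5697688  0.17386749 0.44530887]
```

View pics/w1.png

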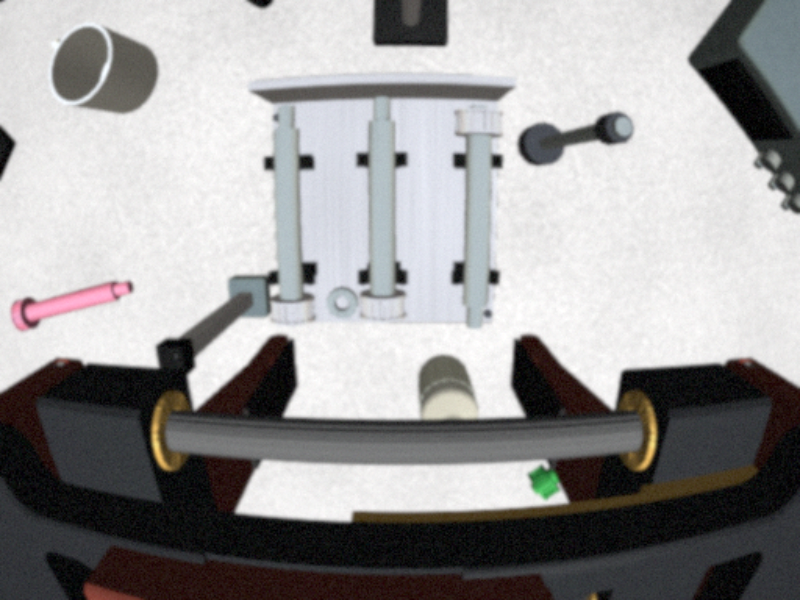

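The wrist view shows the whole rack. The middle spindle's pulley is at (382,305) with its tip at (382,97). The left spindle's pulley is at (292,308) with its tip at (286,107). The saddles are at rows ~160 and ~272, and the plate's inner top edge is at row ~88. I'll cast rays from these pixels.

```bash
cat >> h.py <<'E'
def fish(z,u,v,h):
    f,cx,cy,R,t=float(z['f']),float(z['cx']),float(z['cy']),z['R'],z['t']
    a,b=u-cx,v-cy; r=np.hypot(a,b); th=r/f; k=np.sin(th)/r
    w=np.array([a*k,b*k,np.cos(th)])@R; C=-R.T@t; return C+w*(h-C[2])/w[2]
E
python3 - <<'E'
from h import *
z=np.load('w0.npz')
for n,u,v,h in [('mid tip',382,97,.062),('mid shaft step',382,123,.067),('mid pulley top inner',383,291,.076),('mid shaft c1',383,145,.069),('mid shaft c2',383,255,.069),('L tip',286,107,.062),('L step',286,130,.067),('L pulley inner',292,297,.076),('L c1',287.5,145,.069),('L c2',290.5,250,.069),('R pulley inner',478,134,.075),('R c1',478,145,.069),('R c2',478,250,.069),('plate top inner L',255,86,.084),('plate top R',514,80,.084),('base corner R near',493,321,.012),('base L near',271,322,.012),('bearing',342,302,.02),('saddle far L mid',362,154,.062),('saddle near mid',362,266,.062)]:
    p=fish(z,u/1.5625,v/1.5625,h); print(n,(rack(p)*1e3).round(1))
E
```

```text
mid tip [102.4   0.2]
mid shaft step [79.8 -0.1]
mid pulley top inner [-56.9  -0.8]
mid shaft c1 [61.5 -1. ]
mid shaft c2 [-28.2  -0.8]
L tip [97.  80.2]
L step [76.7 78.9]
L pulley inner [-62.2  75.7]
L c1 [63.9 77.1]
L c2 [-23.5  76.7]
R pulley inner [ 71.1 -76.3]
R c1 [ 62.7 -77.3]
R c2 [-23.6 -79. ]
plate top inner L [112.8 100.6]
plate top R [ 115.5 -103.7]
base corner R near [-102.8 -106.2]
base L near [-104.8  115.6]
bearing [-81.5  41. ]
saddle far L mid [54.8 16.5]
saddle near mid [-38.7  17.3]
```

Call:
apply_moves(
  rows=[
    {"hand": 0.6,"x": 3.5,"y": -1.7,"z": 0,"ax": 0,"ay": 0,"az": 0.003},
    {"hand": 0.6,"x": 0,"y": 0,"z": 3,"ax": 0,"ay": 0,"az": 0},
    {"hand": 0.6,"x": 0,"y": 0,"z": 4,"ax": 0,"ay": 0,"az": 0},
    {"hand": 0.6,"x": 0,"y": 0,"z": 4,"ax": 0,"ay": 0,"az": 0},
    {"hand": 0.6,"x": 0,"y": 0,"z": 3,"ax": 0,"ay": 0,"az": 0},
    {"hand": 0.6,"x": 0,"y": 0,"z": 0,"ax": 0,"ay": 0,"az": 0},
    {"hand": 0.6,"x": 0,"y": 0,"z": 0,"ax": 0,"ay": 0,"az": 0},
  ],
)

```text
time: 3.3
ee_pos: [0.5334, 0.1627, 0.1572]
tcp_rot: [[0.774, 0.633, -0.001], [0.633, -0.774, -0.0], [-0.001, -0.0, -1.0]]
wrist_force: [-0.3, 0.9, 0.6]
gripper_width: 0.597
grasp_force: 0.0
```

```bash
python3 - <<'E'
from h import *
go(0,-.001,PSI)
c=cal('wrist'); im,d=cams.snapshot('wrist'); np.savez('w0',im=im,d=d,f=c[0],cx=c[1],cy=c[2],R=c[3],t=c[4])
cv2.imwrite('pics/w2.png',np.clip(cv2.resize(im[...,::-1],(800,600))*1.5,0,255).astype(np.uint8))
E
```

```text
t 3.3 pos [0.5334 0.1627 0.1572] rack [-1.7 -3.2] yaw 0.6854 daz -0.004 tool d cm [ 0.17 -0.22 -0.  ] tilt [-0.0008 -0.0004] q [ 0.27  0.43  1.84 -0.    0.87  1.16] F [-0.3  0.9  0.6] w 0.597 0.0
```

View pics/w2.png

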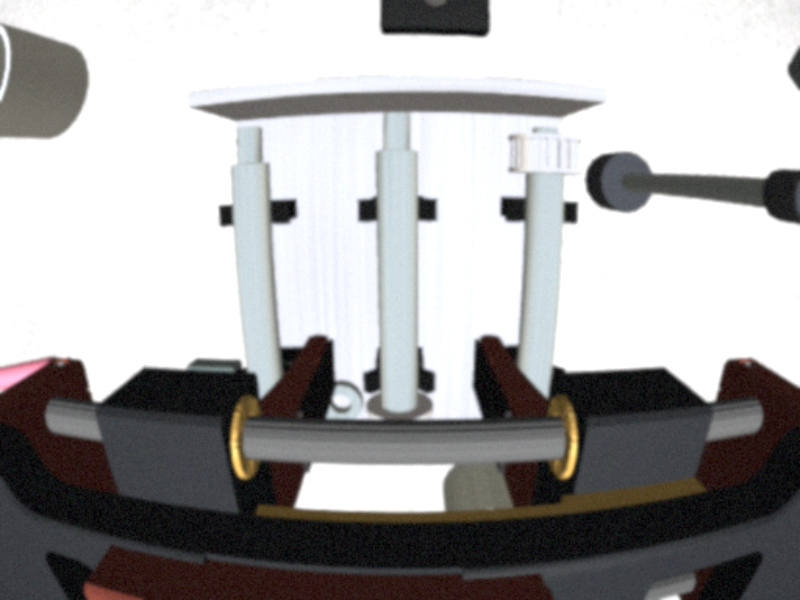

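The fingers straddle the middle shaft: the shaft is at column 397 and the finger centre at about 402, so it needs a ~2 mm correction. Then I'll go down and grip.

Call:
apply_moves(
  rows=[
    {"hand": 0.6,"x": 0.2,"y": -0.2,"z": 2,"ax": 0,"ay": 0,"az": -0.004},
    {"hand": 0.6,"x": 0,"y": 0,"z": 3,"ax": 0,"ay": 0,"az": 0},
    {"hand": 0.6,"x": 0,"y": 0,"z": 3,"ax": 0,"ay": 0,"az": 0},
    {"hand": 0.6,"x": 0,"y": 0,"z": 1.5,"ax": 0,"ay": 0,"az": 0},
    {"hand": 0.6,"x": 0,"y": 0,"z": 0.9,"ax": 0,"ay": 0,"az": 0},
    {"hand": 0.6,"x": 0,"y": 0,"z": 0,"ax": 0,"ay": 0,"az": 0},
    {"hand": 0.4,"x": 0,"y": 0,"z": 0,"ax": 0,"ay": 0,"az": 0},
    {"hand": 0.3,"x": 0,"y": 0,"z": 0,"ax": 0,"ay": 0,"az": 0},
    {"hand": 0.2,"x": 0,"y": 0,"z": 0,"ax": 0,"ay": 0,"az": 0},
    {"hand": 0,"x": 0,"y": 0,"z": 0,"ax": 0,"ay": 0,"az": 0},
    {"hand": 0,"x": 0,"y": 0,"z": 0,"ax": 0,"ay": 0,"az": 0},
    {"hand": 0,"x": 0,"y": 0,"z": 0,"ax": 0,"ay": 0,"az": 0},
  ],
  squeeze=25,
)

```text
time: 4.55
ee_pos: [0.5339, 0.1672, 0.0532]
tcp_rot: [[0.771, 0.637, 0.0], [0.637, -0.771, 0.0], [0.001, -0.0, -1.0]]
wrist_force: [-1.9, 3.2, 5.8]
gripper_width: 0.238
grasp_force: 25.0
```

```bash
python3 - <<'E'
from h import *
go(0,-.001,PSI)
E
```

```text
t 4.55 pos [0.5339 0.1672 0.0532] rack [ 1.5 -0.1] yaw 0.6907 daz 0.0013 tool d cm [-0.15  0.09 -0.  ] tilt [0.0003 0.0005] q [0.28 0.6  1.87 0.   0.67 1.16] F [-1.9  3.2  5.8] w 0.238 24.99821037054062
```

Call:
apply_moves(
  rows=[
    {"hand": 0,"x": 0,"y": 0,"z": -1,"ax": 0,"ay": 0,"az": 0},
    {"hand": 0,"x": 0,"y": 0,"z": -2,"ax": 0,"ay": 0,"az": 0},
    {"hand": 0,"x": 0,"y": 0,"z": -3,"ax": 0,"ay": 0,"az": 0},
    {"hand": 0,"x": 0,"y": 0,"z": -4,"ax": 0,"ay": 0,"az": 0},
    {"hand": 0,"x": 0,"y": 0,"z": -4,"ax": 0,"ay": 0,"az": 0},
    {"hand": 0,"x": 0,"y": 0,"z": -4,"ax": 0,"ay": 0,"az": 0},
    {"hand": 0,"x": 0,"y": 0,"z": -3,"ax": 0,"ay": 0,"az": 0},
    {"hand": 0,"x": 0,"y": 0,"z": -2,"ax": 0,"ay": 0,"az": 0},
    {"hand": 0,"x": 0,"y": 0,"z": 0,"ax": 0,"ay": 0,"az": -0.07},
    {"hand": 0,"x": 0,"y": 0,"z": 0,"ax": 0,"ay": 0,"az": -0.12},
    {"hand": 0,"x": 0,"y": 0,"z": 0,"ax": 0,"ay": 0,"az": -0.14},
    {"hand": 0,"x": 0,"y": 0,"z": 0,"ax": 0,"ay": 0,"az": -0.14},
  ],
)

```text
time: 5.75
ee_pos: [0.5332, 0.1664, 0.2826]
tcp_rot: [[0.393, 0.919, -0.001], [0.919, -0.393, -0.001], [-0.001, -0.001, -1.0]]
wrist_force: [0.1, -0.1, -3.6]
gripper_width: 0.242
grasp_force: 25.0
```

Call:
apply_moves(
  rows=[
    {"hand": 0,"x": 0,"y": 0,"z": 0,"ax": 0,"ay": 0,"az": -0.14},
    {"hand": 0,"x": 0,"y": 0,"z": 0,"ax": 0,"ay": 0,"az": -0.14},
    {"hand": 0,"x": 0,"y": 0,"z": 0,"ax": 0,"ay": 0,"az": -0.14},
    {"hand": 0,"x": 0,"y": 0,"z": 0,"ax": 0,"ay": 0,"az": -0.14},
    {"hand": 0,"x": 0,"y": 0,"z": 0,"ax": 0,"ay": 0,"az": -0.14},
    {"hand": 0,"x": 0,"y": 0,"z": 0,"ax": 0,"ay": 0,"az": -0.14},
    {"hand": 0,"x": 0,"y": 0,"z": 0,"ax": 0,"ay": 0,"az": -0.14},
    {"hand": 0,"x": 0,"y": 0,"z": 0,"ax": 0,"ay": 0,"az": -0.14},
    {"hand": 0,"x": 0,"y": 0,"z": 0,"ax": 0,"ay": 0,"az": -0.14},
    {"hand": 0,"x": 0,"y": 0,"z": 0,"ax": 0,"ay": 0,"az": -0.14},
    {"hand": 0,"x": 0,"y": 0,"z": 0,"ax": 0,"ay": 0,"az": -0.14},
    {"hand": 0,"x": 0,"y": 0,"z": 0,"ax": 0,"ay": 0,"az": -0.14},
  ],
)

```text
time: 6.95
ee_pos: [0.5332, 0.1664, 0.2825]
tcp_rot: [[-0.957, 0.291, -0.001], [0.291, 0.957, -0.001], [0.001, -0.001, -1.0]]
wrist_force: [0.1, 0.3, -3.7]
gripper_width: 0.244
grasp_force: 25.0
```

Call:
apply_moves(
  rows=[
    {"hand": 0,"x": 0,"y": 0,"z": 0,"ax": 0,"ay": 0,"az": -0.14},
    {"hand": 0,"x": 0,"y": 0,"z": 0,"ax": 0,"ay": 0,"az": -0.14},
    {"hand": 0,"x": 0,"y": 0,"z": 0,"ax": 0,"ay": 0,"az": -0.14},
    {"hand": 0,"x": 0,"y": 0,"z": 0,"ax": 0,"ay": 0,"az": -0.14},
    {"hand": 0,"x": 0,"y": 0,"z": 0,"ax": 0,"ay": 0,"az": -0.14},
    {"hand": 0,"x": 0,"y": 0,"z": 0,"ax": 0,"ay": 0,"az": -0.14},
    {"hand": 0,"x": 0,"y": 0,"z": 0,"ax": 0,"ay": 0,"az": -0.1},
    {"hand": 0,"x": 0,"y": 0,"z": 0,"ax": 0,"ay": 0,"az": -0.05},
    {"hand": 0,"x": 0,"y": 0,"z": 0,"ax": 0,"ay": 0,"az": 0},
    {"hand": 0,"x": 0,"y": 0,"z": 0,"ax": 0,"ay": 0,"az": 0},
  ],
)

```text
time: 7.95
ee_pos: [0.5334, 0.1666, 0.2826]
tcp_rot: [[-0.773, -0.635, -0.001], [-0.635, 0.773, -0.0], [0.001, 0.0, -1.0]]
wrist_force: [-0.2, -0.1, -2.7]
gripper_width: 0.244
grasp_force: 25.0
```

```bash
python3 - <<'E'
from h import *
go(.0055,-.001,PSI+np.pi)
for n in ('wrist','scene'):
    c=cal(n); im,d=cams.snapshot(n); np.savez(n+'2',im=im,d=d,f=c[0],cx=c[1],cy=c[2],R=c[3],t=c[4])
    if n=='wrist': a=cv2.resize(im[:,:,::-1],(400,300))
    else: b=cv2.resize(im[60:270,200:480,::-1],(400,300))
cv2.imwrite('pics/b3.png',np.clip(np.hstack([a,b])*1.5,0,255).astype(np.uint8))
E
```

```text
t 7.95 pos [0.5334 0.1666 0.2826] rack [ 0.7 -0.3] yaw -2.4539 daz -0.0017 tool d cm [-0.48 -0.07 -0.  ] tilt [-0.0006 -0.0004] q [ 0.28  0.27  1.73 -0.    1.13 -1.98] F [-0.2 -0.1 -2.7] w 0.244 24.99757558107376
```

View pics/b3.png

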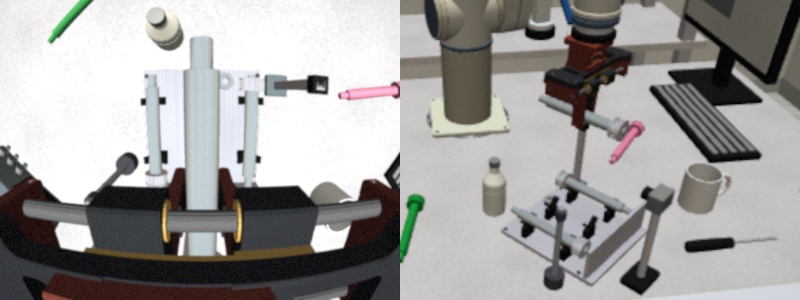

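The spindle is held and turned: its journal points to the open end (202,37) and its pulley to the plate (615,128 in the scene half). I'll measure how it sits in the hand.

```bash
python3 - <<'E'
from h import *
z=np.load('wrist2.npz'); P=load('scene2'); r=rack(P); H=P[...,2]
print('step',rack(fish(z,202/.78125,68/.78125,.298)),'tip',rack(fish(z,202/.78125,37.5/.78125,.292)))
m=(abs(r[...,1])<.03)&(abs(r[...,0])<.115)&(H>.262)&(H<.312); q=r[m];h=H[m]
print(m.sum(),np.percentile(q[:,0],[1,99]))
for a in np.arange(-.1,.11,.01):
    k=abs(q[:,0]-a)<.005
    if k.sum(): print(round(a,3),k.sum(),'H %.4f..%.4f y %.4f..%.4f'%(h[k].min(),h[k].max(),q[k,1].min(),q[k,1].max()))
E
```

```text
step [-0.07830093  0.00071594] tip [-0.09773291  0.00077795]
699 [-0.09175372  0.09047113]
-0.1 3 H 0.2854..0.2943 y -0.0041..-0.0001
-0.09 14 H 0.2848..0.2942 y -0.0097..0.0021
-0.08 18 H 0.2780..0.2983 y -0.0111..0.0026
-0.07 24 H 0.2802..0.2977 y -0.0117..0.0023
-0.06 23 H 0.2784..0.2987 y -0.0117..0.0016
-0.05 24 H 0.2797..0.2984 y -0.0106..0.0021
-0.04 28 H 0.2771..0.2985 y -0.0120..0.0013
-0.03 23 H 0.2821..0.2982 y -0.0113..0.0025
-0.02 18 H 0.2793..0.2965 y -0.0118..-0.0022
-0.01 22 H 0.2709..0.3096 y -0.0212..-0.0167
-0.0 61 H 0.2694..0.3117 y -0.0227..0.0139
0.01 104 H 0.2691..0.3119 y -0.0233..0.0215
0.02 29 H 0.2794..0.2988 y -0.0123..0.0071
0.03 31 H 0.2781..0.2976 y -0.0117..0.0072
0.04 30 H 0.2787..0.2984 y -0.0118..0.0045
0.05 33 H 0.2765..0.2982 y -0.0139..0.0084
0.06 21 H 0.2789..0.3034 y -0.0107..0.0011
0.07 56 H 0.2713..0.3073 y -0.0206..0.0110
0.08 50 H 0.2705..0.3063 y -0.0188..0.0106
0.09 87 H 0.2686..0.3064 y -0.0216..0.0208
```

Call:
apply_moves(
  rows=[
    {"hand": 0,"x": -0.35,"y": 0.02,"z": 1,"ax": 0,"ay": 0,"az": -0.002},
    {"hand": 0,"x": 0,"y": 0,"z": 3,"ax": 0,"ay": 0,"az": 0},
    {"hand": 0,"x": 0,"y": 0,"z": 4,"ax": 0,"ay": 0,"az": 0},
    {"hand": 0,"x": 0,"y": 0,"z": 4,"ax": 0,"ay": 0,"az": 0},
    {"hand": 0,"x": 0,"y": 0,"z": 4,"ax": 0,"ay": 0,"az": 0},
    {"hand": 0,"x": 0,"y": 0,"z": 3,"ax": 0,"ay": 0,"az": 0},
    {"hand": 0,"x": 0,"y": 0,"z": 1.5,"ax": 0,"ay": 0,"az": 0},
    {"hand": 0,"x": 0,"y": 0,"z": 0.8,"ax": 0,"ay": 0,"az": 0},
    {"hand": 0,"x": 0,"y": 0,"z": 0,"ax": 0,"ay": 0,"az": 0},
    {"hand": 0,"x": 0,"y": 0,"z": 0,"ax": 0,"ay": 0,"az": 0},
  ],
)

```text
time: 9.05
ee_pos: [0.5374, 0.1695, 0.0708]
tcp_rot: [[-0.771, -0.637, 0.002], [-0.637, 0.771, 0.001], [-0.002, -0.001, -1.0]]
wrist_force: [0.3, -0.7, -3.9]
gripper_width: 0.24
grasp_force: 25.0
```

```bash
python3 - <<'E'
from h import *
go(.004,-.0003,PSI+np.pi)
E
```

```text
t 9.05 pos [0.5374 0.1695 0.0708] rack [ 5.6 -0.5] yaw -2.4504 daz 0.0018 tool d cm [ 0.16  0.02 -0.  ] tilt [0.002  0.0006] q [ 0.28  0.57  1.86  0.    0.71 -1.98] F [ 0.3 -0.7 -3.9] w 0.24 24.997565746307373
```

Call:
apply_moves(
  rows=[
    {"hand": 0,"x": 0.1,"y": 0.02,"z": 0.6,"ax": 0,"ay": 0,"az": 0.002},
    {"hand": 0,"x": 0,"y": 0,"z": 0.4,"ax": 0,"ay": 0,"az": 0},
    {"hand": 0,"x": 0,"y": 0,"z": 0.3,"ax": 0,"ay": 0,"az": 0},
    {"hand": 0,"x": 0,"y": 0,"z": 0.2,"ax": 0,"ay": 0,"az": 0},
    {"hand": 0,"x": 0,"y": 0,"z": 0.1,"ax": 0,"ay": 0,"az": 0},
    {"hand": 0,"x": 0,"y": 0,"z": 0.1,"ax": 0,"ay": 0,"az": 0},
    {"hand": 0,"x": 0,"y": 0,"z": 0,"ax": 0,"ay": 0,"az": 0},
  ],
)

```text
time: 9.75
ee_pos: [0.5355, 0.1687, 0.0532]
tcp_rot: [[-0.772, -0.636, 0.0], [-0.636, 0.772, -0.0], [0.0, -0.0, -1.0]]
wrist_force: [-3.6, -0.2, 2.8]
gripper_width: 0.239
grasp_force: 25.0
```

```bash
python3 - <<'E'
from h import *
go(.004,-.0003,PSI+np.pi)
E
```

```text
t 9.75 pos [0.5355 0.1687 0.0532] rack [3.7 0. ] yaw -2.4523 daz -0.0001 tool d cm [-0.03 -0.03  0.  ] tilt [ 0.     -0.0001] q [ 0.28  0.6   1.86 -0.    0.67 -1.98] F [-3.6 -0.2  2.8] w 0.239 24.99931275844574
```

Call:
apply_moves(
  rows=[
    {"hand": 0.28,"x": 0,"y": 0,"z": 0,"ax": 0,"ay": 0,"az": 0},
    {"hand": 0.32,"x": 0,"y": 0,"z": 0,"ax": 0,"ay": 0,"az": 0},
    {"hand": 0.4,"x": 0,"y": 0,"z": 0,"ax": 0,"ay": 0,"az": 0},
    {"hand": 0.6,"x": 0,"y": 0,"z": 0,"ax": 0,"ay": 0,"az": 0},
    {"hand": 0.6,"x": 0,"y": 0,"z": 0,"ax": 0,"ay": 0,"az": 0},
    {"hand": 0.6,"x": 0,"y": 0,"z": -1,"ax": 0,"ay": 0,"az": 0},
    {"hand": 0.6,"x": 0,"y": 0,"z": -4,"ax": 0,"ay": 0,"az": 0},
    {"hand": 0.6,"x": 0,"y": 0,"z": -5,"ax": 0,"ay": 0,"az": 0},
    {"hand": 0.6,"x": 0,"y": 0,"z": -5,"ax": 0,"ay": 0,"az": 0},
    {"hand": 0.6,"x": 0,"y": 0,"z": -4,"ax": 0,"ay": 0,"az": 0},
    {"hand": 0.6,"x": 0,"y": 0,"z": -3,"ax": 0,"ay": 0,"az": 0},
    {"hand": 0.6,"x": 0.2,"y": 3.8,"z": 0,"ax": 0,"ay": 0,"az": 0},
  ],
)

```text
time: 10.95
ee_pos: [0.5139, 0.1962, 0.2786]
tcp_rot: [[-0.774, -0.633, 0.011], [-0.633, 0.774, 0.003], [-0.01, -0.004, -1.0]]
wrist_force: [0.5, 0.4, -0.2]
gripper_width: 0.597
grasp_force: 0.0
```

Call:
apply_moves(
  rows=[
    {"hand": 0.6,"x": 0.2,"y": 3.9,"z": 0,"ax": 0,"ay": 0,"az": 0},
    {"hand": 0.6,"x": 0,"y": 0,"z": 0,"ax": 0,"ay": 0,"az": 0},
    {"hand": 0.6,"x": 0,"y": 0,"z": 0,"ax": 0,"ay": 0,"az": 0},
    {"hand": 0.6,"x": 0,"y": 0,"z": 0,"ax": 0,"ay": 0,"az": 0},
  ],
)

```text
time: 11.35
ee_pos: [0.4839, 0.2253, 0.2731]
tcp_rot: [[-0.772, -0.636, 0.001], [-0.636, 0.772, 0.0], [-0.001, -0.0, -1.0]]
wrist_force: [0.6, -0.0, -0.6]
gripper_width: 0.603
grasp_force: 0.0
```

```bash
python3 - <<'E'
from h import *
go(0,.0785,PSI+np.pi)
for n in ('wrist','scene'):
    c=cal(n); im,d=cams.snapshot(n); np.savez(n+'2',im=im,d=d,f=c[0],cx=c[1],cy=c[2],R=c[3],t=c[4])
    if n=='wrist': a=cv2.resize(im[:,:,::-1],(400,300))
    else: b=cv2.resize(im[120:270,250:450,::-1],(400,300))
cv2.imwrite('pics/b4.png',np.clip(np.hstack([a,b])*1.5,0,255).astype(np.uint8))
P=load('scene2'); r=rack(P); H=P[...,2]
for y0 in(-.08,0,.08):
    a=(abs(r[...,0])<.105)&(abs(r[...,1]-y0)<.024)&(H>.056)&(H<.082); pq=r[a&(H>.074)]; q=r[a&(abs(r[...,0])<.06)&(H>.0655)&(H<.072)]
    print(y0,(pq.mean(0)*1e3).round(1),(np.percentile(pq[:,0],[5,95])*1e3).round(1),np.polyfit(q[:,0],q[:,1],1).round(4),H[a&(abs(r[...,0])<.06)].max())
E
```

```text
t 11.35 pos [0.4839 0.2253 0.2731] rack [-0.2 76.6] yaw -2.4525 daz -0.0003 tool d cm [-0.02  0.19 -0.  ] tilt [0.0007 0.    ] q [ 0.41  0.25  1.8  -0.    1.1  -1.85] F [ 0.6 -0.  -0.6] w 0.603 0.0
-0.08 [ 82.1 -81.5] [72.  92.1] [ 0.0088 -0.0813] 0.07138881092071254
0 [80.3 -0.4] [70.8 89.7] [ 0.0085 -0.0012] 0.07285327610469908
0.08 [-77.2  78.1] [-83.9 -67.7] [0.0034 0.0783] 0.07146644278785787
```

View pics/b4.png

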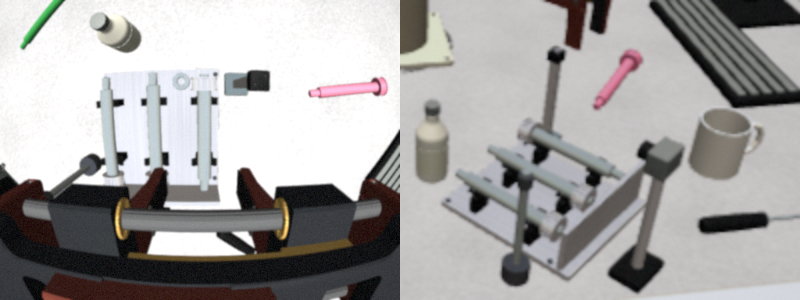

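The middle spindle is seated correctly, with its pulley at x ≈ 80 mm. The last reversed spindle is under the hand at column 204, with its pulley at (204,80), clear of the clamp stand at column 258. I'll descend and grip.

Call:
apply_moves(
  rows=[
    {"hand": 0.6,"x": 0,"y": 0.23,"z": 1,"ax": 0,"ay": 0,"az": 0},
    {"hand": 0.6,"x": 0,"y": 0,"z": 3,"ax": 0,"ay": 0,"az": 0},
    {"hand": 0.6,"x": 0,"y": 0,"z": 4,"ax": 0,"ay": 0,"az": 0},
    {"hand": 0.6,"x": 0,"y": 0,"z": 4,"ax": 0,"ay": 0,"az": 0},
    {"hand": 0.6,"x": 0,"y": 0,"z": 2,"ax": 0,"ay": 0,"az": 0},
    {"hand": 0.6,"x": 0,"y": 0,"z": 0,"ax": 0,"ay": 0,"az": 0},
    {"hand": 0.6,"x": 0,"y": 0,"z": 0,"ax": 0,"ay": 0,"az": 0},
  ],
)

```text
time: 12.15
ee_pos: [0.482, 0.2271, 0.1324]
tcp_rot: [[-0.772, -0.636, -0.001], [-0.636, 0.772, -0.0], [0.001, 0.0, -1.0]]
wrist_force: [1.5, -0.0, -0.3]
gripper_width: 0.603
grasp_force: 0.0
```

```bash
python3 - <<'E'
from h import *
go(0,.079,PSI+np.pi)
E
```

```text
t 12.15 pos [0.482  0.2271 0.1324] rack [-0.4 79.1] yaw -2.4529 daz -0.0007 tool d cm [-0.04 -0.01 -0.  ] tilt [-0.001  -0.0004] q [ 0.42  0.44  1.9  -0.    0.8  -1.84] F [ 1.5 -0.  -0.3] w 0.603 0.0
```

Call:
apply_moves(
  rows=[
    {"hand": 0.6,"x": 0,"y": 0,"z": 2,"ax": 0,"ay": 0,"az": 0},
    {"hand": 0.6,"x": 0,"y": 0,"z": 3,"ax": 0,"ay": 0,"az": 0},
    {"hand": 0.6,"x": 0,"y": 0,"z": 2,"ax": 0,"ay": 0,"az": 0},
    {"hand": 0.6,"x": 0,"y": 0,"z": 0.9,"ax": 0,"ay": 0,"az": 0},
    {"hand": 0.6,"x": 0,"y": 0,"z": 0,"ax": 0,"ay": 0,"az": 0},
    {"hand": 0.4,"x": 0,"y": 0,"z": 0,"ax": 0,"ay": 0,"az": 0},
    {"hand": 0.3,"x": 0,"y": 0,"z": 0,"ax": 0,"ay": 0,"az": 0},
    {"hand": 0.2,"x": 0,"y": 0,"z": 0,"ax": 0,"ay": 0,"az": 0},
    {"hand": 0,"x": 0,"y": 0,"z": 0,"ax": 0,"ay": 0,"az": 0},
    {"hand": 0,"x": 0,"y": 0,"z": 0,"ax": 0,"ay": 0,"az": 0},
    {"hand": 0,"x": 0,"y": 0,"z": 0,"ax": 0,"ay": 0,"az": 0},
  ],
)

```text
time: 13.25
ee_pos: [0.4819, 0.228, 0.0543]
tcp_rot: [[-0.772, -0.636, 0.0], [-0.636, 0.772, 0.001], [-0.001, 0.001, -1.0]]
wrist_force: [-3.4, 5.2, 5.8]
gripper_width: 0.238
grasp_force: 25.0
```

```bash
python3 - <<'E'
from h import *
go(0,.079,PSI+np.pi)
E
```

```text
t 13.25 pos [0.4819 0.228  0.0543] rack [ 0.  79.9] yaw -2.4526 daz -0.0005 tool d cm [ 0.   -0.09 -0.  ] tilt [0.0002 0.0009] q [ 0.42  0.57  1.93  0.    0.64 -1.84] F [-3.4  5.2  5.8] w 0.238 24.99518394470215
```

Call:
apply_moves(
  rows=[
    {"hand": 0,"x": 0,"y": 0,"z": -1,"ax": 0,"ay": 0,"az": 0},
    {"hand": 0,"x": 0,"y": 0,"z": -2,"ax": 0,"ay": 0,"az": 0},
    {"hand": 0,"x": 0,"y": 0,"z": -3,"ax": 0,"ay": 0,"az": 0},
    {"hand": 0,"x": 0,"y": 0,"z": -4,"ax": 0,"ay": 0,"az": 0},
    {"hand": 0,"x": 0,"y": 0,"z": -4,"ax": 0,"ay": 0,"az": 0},
    {"hand": 0,"x": 0,"y": 0,"z": -4,"ax": 0,"ay": 0,"az": 0},
    {"hand": 0,"x": 0,"y": 0,"z": -3,"ax": 0,"ay": 0,"az": 0},
    {"hand": 0,"x": 0,"y": 0,"z": -2,"ax": 0,"ay": 0,"az": 0},
    {"hand": 0,"x": 0,"y": 0,"z": 0,"ax": 0,"ay": 0,"az": 0.07},
    {"hand": 0,"x": 0,"y": 0,"z": 0,"ax": 0,"ay": 0,"az": 0.12},
    {"hand": 0,"x": 0,"y": 0,"z": 0,"ax": 0,"ay": 0,"az": 0.14},
    {"hand": 0,"x": 0,"y": 0,"z": 0,"ax": 0,"ay": 0,"az": 0.14},
  ],
)

```text
time: 14.45
ee_pos: [0.4814, 0.2268, 0.2838]
tcp_rot: [[-0.977, -0.212, -0.001], [-0.212, 0.977, -0.001], [0.001, -0.001, -1.0]]
wrist_force: [-0.3, -0.1, -3.5]
gripper_width: 0.242
grasp_force: 25.0
```

Call:
apply_moves(
  rows=[
    {"hand": 0,"x": 0,"y": 0,"z": 0,"ax": 0,"ay": 0,"az": 0.14},
    {"hand": 0,"x": 0,"y": 0,"z": 0,"ax": 0,"ay": 0,"az": 0.14},
    {"hand": 0,"x": 0,"y": 0,"z": 0,"ax": 0,"ay": 0,"az": 0.14},
    {"hand": 0,"x": 0,"y": 0,"z": 0,"ax": 0,"ay": 0,"az": 0.14},
    {"hand": 0,"x": 0,"y": 0,"z": 0,"ax": 0,"ay": 0,"az": 0.14},
    {"hand": 0,"x": 0,"y": 0,"z": 0,"ax": 0,"ay": 0,"az": 0.14},
    {"hand": 0,"x": 0,"y": 0,"z": 0,"ax": 0,"ay": 0,"az": 0.14},
    {"hand": 0,"x": 0,"y": 0,"z": 0,"ax": 0,"ay": 0,"az": 0.14},
    {"hand": 0,"x": 0,"y": 0,"z": 0,"ax": 0,"ay": 0,"az": 0.14},
    {"hand": 0,"x": 0,"y": 0,"z": 0,"ax": 0,"ay": 0,"az": 0.14},
    {"hand": 0,"x": 0,"y": 0,"z": 0,"ax": 0,"ay": 0,"az": 0.14},
    {"hand": 0,"x": 0,"y": 0,"z": 0,"ax": 0,"ay": 0,"az": 0.14},
  ],
)

```text
time: 15.65
ee_pos: [0.4814, 0.2268, 0.2836]
tcp_rot: [[-0.104, 0.995, -0.001], [0.995, 0.104, -0.001], [-0.001, -0.001, -1.0]]
wrist_force: [-0.1, -0.1, -3.7]
gripper_width: 0.247
grasp_force: 25.0
```

Call:
apply_moves(
  rows=[
    {"hand": 0,"x": 0,"y": 0,"z": 0,"ax": 0,"ay": 0,"az": 0.14},
    {"hand": 0,"x": 0,"y": 0,"z": 0,"ax": 0,"ay": 0,"az": 0.14},
    {"hand": 0,"x": 0,"y": 0,"z": 0,"ax": 0,"ay": 0,"az": 0.14},
    {"hand": 0,"x": 0,"y": 0,"z": 0,"ax": 0,"ay": 0,"az": 0.14},
    {"hand": 0,"x": 0,"y": 0,"z": 0,"ax": 0,"ay": 0,"az": 0.14},
    {"hand": 0,"x": 0,"y": 0,"z": 0,"ax": 0,"ay": 0,"az": 0.14},
    {"hand": 0,"x": 0,"y": 0,"z": 0,"ax": 0,"ay": 0,"az": 0.1},
    {"hand": 0,"x": 0,"y": 0,"z": 0,"ax": 0,"ay": 0,"az": 0.05},
    {"hand": 0,"x": 0,"y": 0,"z": 0,"ax": 0,"ay": 0,"az": 0},
    {"hand": 0,"x": 0,"y": 0,"z": 0,"ax": 0,"ay": 0,"az": 0},
  ],
)

```text
time: 16.65
ee_pos: [0.4816, 0.227, 0.2837]
tcp_rot: [[0.77, 0.638, -0.0], [0.638, -0.77, -0.0], [-0.001, 0.0, -1.0]]
wrist_force: [0.3, 0.3, -3.5]
gripper_width: 0.244
grasp_force: 25.0
```

```bash
python3 - <<'E'
from h import *
go(.003,.0798,PSI)
for n in ('scene',):
    c=cal(n); im,d=cams.snapshot(n); np.savez(n+'2',im=im,d=d,f=c[0],cx=c[1],cy=c[2],R=c[3],t=c[4])
P=load('scene2'); r=rack(P); H=P[...,2]
m=(abs(r[...,1]-.08)<.03)&(abs(r[...,0])<.115)&(H>.255)&(H<.312); q=r[m];h=H[m]
print(m.sum(),np.percentile(q[:,0],[1,99]))
for a in np.arange(-.11,.12,.01):
    k=abs(q[:,0]-a)<.005
    if k.sum(): print(round(a,3),k.sum(),'H %.4f..%.4f y %.4f..%.4f'%(h[k].min(),h[k].max(),q[k,1].min(),q[k,1].max()))
E
```

```text
t 16.65 pos [0.4816 0.227  0.2837] rack [-0.8 79.3] yaw 0.6922 daz 0.0028 tool d cm [ 0.38 -0.05 -0.  ] tilt [-0.0004 -0.0004] q [ 0.42  0.23  1.79 -0.    1.12  1.3 ] F [ 0.3  0.3 -3.5] w 0.244 24.993083775043488
654 [-0.09252915  0.09134225]
-0.1 2 H 0.2818..0.2915 y 0.0754..0.0762
-0.09 17 H 0.2813..0.2944 y 0.0712..0.0822
-0.08 13 H 0.2807..0.2969 y 0.0694..0.0804
-0.07 24 H 0.2786..0.2989 y 0.0669..0.0860
-0.06 24 H 0.2812..0.2985 y 0.0672..0.0825
-0.05 23 H 0.2786..0.2984 y 0.0680..0.0817
-0.04 28 H 0.2765..0.2983 y 0.0673..0.0857
-0.03 26 H 0.2784..0.2975 y 0.0664..0.0857
-0.02 15 H 0.2821..0.2978 y 0.0654..0.0752
-0.01 27 H 0.2697..0.3119 y 0.0578..0.0638
-0.0 56 H 0.2695..0.3120 y 0.0570..0.0933
0.01 91 H 0.2684..0.3112 y 0.0571..0.1010
0.02 27 H 0.2774..0.2977 y 0.0682..0.0840
0.03 28 H 0.2783..0.2987 y 0.0689..0.0818
0.04 26 H 0.2782..0.2978 y 0.0684..0.0871
0.05 31 H 0.2796..0.2982 y 0.0673..0.0871
0.06 21 H 0.2816..0.2975 y 0.0679..0.0816
0.07 52 H 0.2741..0.3072 y 0.0601..0.0924
0.08 47 H 0.2697..0.3060 y 0.0610..0.0849
0.09 76 H 0.2679..0.3081 y 0.0609..0.0991
```

Call:
apply_moves(
  rows=[
    {"hand": 0,"x": 0.3,"y": -0.05,"z": 1,"ax": 0,"ay": 0,"az": 0.003},
    {"hand": 0,"x": 0,"y": 0,"z": 3,"ax": 0,"ay": 0,"az": 0},
    {"hand": 0,"x": 0,"y": 0,"z": 4,"ax": 0,"ay": 0,"az": 0},
    {"hand": 0,"x": 0,"y": 0,"z": 4,"ax": 0,"ay": 0,"az": 0},
    {"hand": 0,"x": 0,"y": 0,"z": 4,"ax": 0,"ay": 0,"az": 0},
    {"hand": 0,"x": 0,"y": 0,"z": 3,"ax": 0,"ay": 0,"az": 0},
    {"hand": 0,"x": 0,"y": 0,"z": 1.5,"ax": 0,"ay": 0,"az": 0},
    {"hand": 0,"x": 0,"y": 0,"z": 0.8,"ax": 0,"ay": 0,"az": 0},
    {"hand": 0,"x": 0,"y": 0,"z": 0,"ax": 0,"ay": 0,"az": 0},
    {"hand": 0,"x": 0,"y": 0,"z": 0,"ax": 0,"ay": 0,"az": 0},
  ],
)

```text
time: 17.7
ee_pos: [0.4845, 0.2299, 0.0711]
tcp_rot: [[0.773, 0.635, 0.001], [0.635, -0.773, 0.0], [0.001, 0.0, -1.0]]
wrist_force: [-0.3, -0.0, -2.9]
gripper_width: 0.241
grasp_force: 25.0
```

```bash
python3 - <<'E'
from h import *
go(.0025,.0798,PSI)
E
```

```text
t 17.7 pos [0.4845 0.2299 0.0711] rack [ 3.3 79.7] yaw 0.6879 daz -0.0015 tool d cm [-0.08 -0.01 -0.  ] tilt [0.0009 0.0004] q [0.42 0.55 1.92 0.   0.68 1.3 ] F [-0.3 -0.  -2.9] w 0.241 24.99306946992874
```

Call:
apply_moves(
  rows=[
    {"hand": 0,"x": -0.05,"y": 0,"z": 0.6,"ax": 0,"ay": 0,"az": 0},
    {"hand": 0,"x": 0,"y": 0,"z": 0.4,"ax": 0,"ay": 0,"az": 0},
    {"hand": 0,"x": 0,"y": 0,"z": 0.3,"ax": 0,"ay": 0,"az": 0},
    {"hand": 0,"x": 0,"y": 0,"z": 0.2,"ax": 0,"ay": 0,"az": 0},
    {"hand": 0,"x": 0,"y": 0,"z": 0.1,"ax": 0,"ay": 0,"az": 0},
    {"hand": 0,"x": 0,"y": 0,"z": 0.1,"ax": 0,"ay": 0,"az": 0},
    {"hand": 0,"x": 0,"y": 0,"z": 0,"ax": 0,"ay": 0,"az": 0},
  ],
)

```text
time: 18.4
ee_pos: [0.4835, 0.2294, 0.0543]
tcp_rot: [[0.773, 0.635, -0.0], [0.635, -0.773, 0.0], [-0.0, -0.0, -1.0]]
wrist_force: [-2.3, -1.4, 4.0]
gripper_width: 0.244
grasp_force: 25.0
```

It's seated: the force changed sign at the same height where it was gripped. I'll release and lift clear.

Call:
apply_moves(
  rows=[
    {"hand": 0.28,"x": 0,"y": 0,"z": 0,"ax": 0,"ay": 0,"az": 0},
    {"hand": 0.32,"x": 0,"y": 0,"z": 0,"ax": 0,"ay": 0,"az": 0},
    {"hand": 0.4,"x": 0,"y": 0,"z": 0,"ax": 0,"ay": 0,"az": 0},
    {"hand": 0.6,"x": 0,"y": 0,"z": 0,"ax": 0,"ay": 0,"az": 0},
    {"hand": 0.6,"x": 0,"y": 0,"z": 0,"ax": 0,"ay": 0,"az": 0},
    {"hand": 0.6,"x": 0,"y": 0,"z": -1,"ax": 0,"ay": 0,"az": 0},
    {"hand": 0.6,"x": 0,"y": 0,"z": -4,"ax": 0,"ay": 0,"az": 0},
    {"hand": 0.6,"x": 0,"y": 0,"z": -5,"ax": 0,"ay": 0,"az": 0},
    {"hand": 0.6,"x": 0,"y": 0,"z": -5,"ax": 0,"ay": 0,"az": 0},
    {"hand": 0.6,"x": 0,"y": 0,"z": -5,"ax": 0,"ay": 0,"az": 0},
    {"hand": 0.6,"x": 0,"y": 0,"z": -3,"ax": 0,"ay": 0,"az": 0},
    {"hand": 0.6,"x": 0,"y": 0,"z": 0,"ax": 0,"ay": 0,"az": 0},
  ],
)

```text
time: 19.6
ee_pos: [0.4858, 0.2304, 0.2895]
tcp_rot: [[0.773, 0.635, 0.009], [0.635, -0.773, 0.004], [0.01, 0.003, -1.0]]
wrist_force: [0.0, 0.6, -0.1]
gripper_width: 0.6
grasp_force: 0.0
```

```bash
python3 - <<'E'
from h import *
go(0,.0785,PSI)
for n in ('wrist','scene'):
    c=cal(n); im,d=cams.snapshot(n); np.savez(n+'2',im=im,d=d,f=c[0],cx=c[1],cy=c[2],R=c[3],t=c[4])
    if n=='wrist': a=cv2.resize(im[:,:,::-1],(400,300))
    else: b=cv2.resize(im[120:270,250:450,::-1],(400,300))
cv2.imwrite('pics/b5.png',np.clip(np.hstack([a,b])*1.5,0,255).astype(np.uint8))
P=load('scene2'); r=rack(P); H=P[...,2]
for y0 in(-.08,0,.08):
    a=(abs(r[...,0])<.105)&(abs(r[...,1]-y0)<.024)&(H>.056)&(H<.082); pq=r[a&(H>.074)]; q=r[a&(abs(r[...,0])<.06)&(H>.0655)&(H<.072)]
    print(y0,(pq.mean(0)*1e3).round(1),(np.percentile(pq[:,0],[5,95])*1e3).round(1),np.polyfit(q[:,0],q[:,1],1).round(4),H[a&(abs(r[...,0])<.06)].max())
E
```

```text
t 19.6 pos [0.4858 0.2304 0.2895] rack [ 4.6 79.2] yaw 0.6878 daz -0.0016 tool d cm [-0.46  0.08 -0.  ] tilt [0.0091 0.0041] q [0.42 0.23 1.78 0.   1.12 1.3 ] F [ 0.   0.6 -0.1] w 0.6 0.0
-0.08 [ 81.8 -81.1] [71.8 91.1] [ 0.0084 -0.0809] 0.07155015128631155
0 [78.4 -1.5] [70.3 88.9] [ 0.004  -0.0014] 0.07086785096064721
0.08 [79.7 79.9] [70.6 90.4] [-0.0005  0.0786] 0.07138654150847921
```

View pics/b5.png

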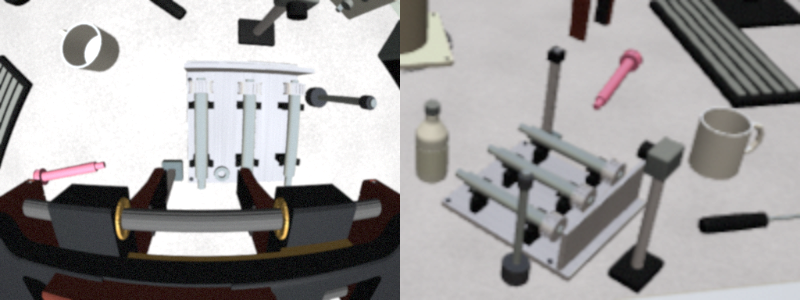

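All three pulleys now sit in the gap on the stop-plate side (wrist view, row ~87 at columns 202, 249 and 292), at x ≈ 80 mm. The hand is clear, so I'll hand the job in.

```bash
python3 -c "
from rig import env
print(env.finish_job())"
```

```text
the job is handed in; nothing more can be done
None
```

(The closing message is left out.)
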